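# Slide the blue battery pack into the blue charger

### The arm

A 6-joint arm with a two-finger parallel gripper is mounted at the origin on the work surface. World frame = base frame: x ahead of the robot, y to its left, z up, the work surface at z = 0. Lengths are in m, angles in rad, forces in N, time in s.
With the tool pointing down it reaches from about 0.4 to 0.825 m from the base axis. Payload 7 kg.
Tool frame: the origin (TCP) lies on the centre line of the jaws, within the pads' length; the fingertips stand arm.tip_reach ahead of it and the grasp point (between the pads) lies 5 mm behind it (arm.tip_reach is the distance from the TCP to the fingertips, in m); z points along the fingers, y is the line along which they close (so a half turn about z gives the same grasp; the last joint's range is limited). The gripper opens to 88 mm and grips with 3 to 60 N. Pads are 19 mm wide; open, the fingers measure 130 mm over their backs; the gripper's body (78 mm by 193 mm) begins 47 mm behind the grasp point.
Start: joints at [-0.988, 0.359, 0.012, 0, -1.224, -0.288], TCP at [0.196, -0.646, 0.241] pointing down, gripper open.
Joint ranges: [-3.07, 3.07], [-1.43, 2.12], [-1.02, 1.25], [-3.03, 1.67], [-3.05, -0], [-3.03, 3.03]. Speed limits (rad/s): [2.39, 2.39, 3.01, 3.14, 3.14, 3.14].

### API

Orientations are given as [roll, pitch, yaw] about the fixed x, y, z axes, in that order (R = Rz(yaw) Ry(pitch) Rx(roll)).
In Python, from station import status, optics, order, arm gives the robot as it stands. The module is installed in compiled form; this text tells all that it offers.
- The arm moves only by the shell command python3 -m jog 'ROWS' [FORCE]. ROWS is JSON, a list of rows, each a list of 3 entries, a list of its own where there are three numbers: the gripper command: -1 is shut, 1 is fully open, values between are in proportion, then the shift along the tool's x, y, z in mm, then the turn about the tool's z in rad. A call has 1 to 20 rows; each row is the pose to reach, as a shift and turn from the pose commanded when the call began, along the tool's axes at that moment; what a row does not reach only later rows make up. A row lasts 1/8 s, in which the tool goes at most 62.5 mm and 10.7 degrees, less where a joint would pass 70% of its speed; a pose out of reach is approached as far as the arm can. A call with a gripper value outside its range is refused whole. The fingers move at their own pace and stop on an object; FORCE is the grip in N (left out, the last holds). Time passes only in rows, so rows that repeat a pose let the fingers close. It gives the time, the measured TCP pose, the force, the opening and the grip force at its end, in the units of the state.
- status.get_state(): the state, without advancing time (a new reading comes with each control period).
- optics.grab_frame(name): name is "scene" or "top"; returns a dict with "color" (384x512x3 uint8, red, green, blue), "mtx" (3x3 intrinsics, pixels), "cam_to_world" (4x4, takes a point from camera to world coordinates). Camera axes: x right, y down, z forward; pixel columns grow to the right and rows downward; lengths in m; the calibration is good to about 2 mm. A picture is of the moment at which its call begins. There is no depth.
- order.job_done(): hands the job in; it is judged then, once.
The state is a dict: "t": time; "q": joint angles; "qd": joint speeds; "joint_efforts": joint torques, N m; "eef_pos": TCP position; "ee_rot": TCP orientation; "force": force on the tool from outside, world axes, zero at the start; "moment": the same for the moment, N m; "width": finger opening in m; "gripper_force": force on a finger pad.
Only numpy, scipy, OpenCV 4.12 (cv2) and the standard library are available. Lean on these libraries where they do the work, as an engineer would, in place of code of your own. Each camera call takes 0.05 s, during which the arm holds its last target. There are 200 camera calls.

### The job

Take the blue-capped battery pack out of the wooden block and slide it down into the open-topped blue charger, not the orange one, until it stands fully home on the bottom of the well, then let go. Lower it in rather than letting it drop, and do not knock over the spray bottle.

Things in the scene. Friction and masses are not known exactly. Their poses are not given: they have to be found in the camera images.
- pack: Loose upright battery pack, 124 mm tall, 0.2 kg, foot down in a 25 mm recess (floor 10 mm above bench, 3 mm play) of a fixed 100x60x35 mm wooden block. Dark body 62 (x) x 22 (y) x 92 mm; above it the blue cap 64 (x) x 26 (y) x 32 mm, gold contacts on top: grip it across its 26 mm. Origin: centre of the foot's underside; z up to the cap, x the wide side. A half turn about z makes no difference.
- blue_charger: Fixed blue charger: black foot 110 (x) x 70 (y) x 14 mm, on it a blue upright well open at the top, 68 (x) x 28 (y) mm inside, 3 mm walls. Floor 14 mm above the origin, straight walls to 94 mm, then a mouth flared at 45 deg to 88 x 48 mm at 104 mm height. Origin: centre of the foot's underside, on the bench; z up. With the pack home its cap's underside is 2 mm above the mouth. No latch or spring.
- orange_charger: Bystander, not to be used: a fixed charger of the same shape, size, origin and axes as the blue one, but orange. Blue and orange may stand on either side of the wooden block.
- bottle: Bystander: loose pale spray bottle with a yellow band and white spray head, 58 mm in diameter, 152 mm tall, 0.3 kg. Origin: centre of its underside. A dark phone and a small red screwdriver also lie on the bench, of no concern.

How it is judged:
By the outcome, as a careful person would: the job done as asked, in the order asked, and still so for the second after the job is handed in, with the robot touching nothing.
It also fails if it takes over 42 s, if anything falls off the work surface, if the arm or the gripper's body presses on something with over 40 N, if the wrist force passes 120 N, or if a joint passes its speed limit or range.

## Working session

There is one attempt and no reset: what is moved stays moved. The work goes in short steps, Python scripts to look and compute and a shell command to move; the robot and the scene stay as the last step left them, time stands still between calls to the robot, and variables do not carry over. Pictures are saved under pics/ and viewed, at most 10 in all, crops included, and the job is handed in when it is done.

```bash
mkdir -p pics; python3 - <<'E'
from station import status, optics, arm
import cv2,numpy as np
s=status.get_state();print(s['t'],s['eef_pos'],s['ee_rot'],s['width'],arm.tip_reach)
for n in('scene','top'):
    f=optics.grab_frame(n);cv2.imwrite(f'pics/{n}0.png',f['color'][...,::-1]);np.savez(f'{n}0.npz',**f)
    print(f['mtx'].tolist(),np.round(f['cam_to_world'],3).tolist())
E
```

```text
0.0 [ 0.19596363 -0.64544282  0.23964611] [ 3.13995530e+00 -1.63310197e-04 -2.84690048e+00] 0.0875044095506181 0.014
[[406.6102760772896, 0.0, 258.03227832650447], [0.0, 406.6102760772896, 187.3285114049422], [0.0, 0.0, 1.0]] [[-0.197, 0.703, -0.683, 1.245], [0.98, 0.156, -0.122, 0.04], [0.021, -0.694, -0.72, 0.804], [0.0, 0.0, 0.0, 1.0]]
[[461.62454894280046, 0.0, 252.7796779795841], [0.0, 461.62454894280046, 187.1584250557439], [0.0, 0.0, 1.0]] [[0.028, -0.99, 0.136, 0.383], [-1.0, -0.028, 0.001, -0.087], [0.003, -0.136, -0.991, 1.142], [0.0, 0.0, 0.0, 1.0]]
```

View pics/scene0.png

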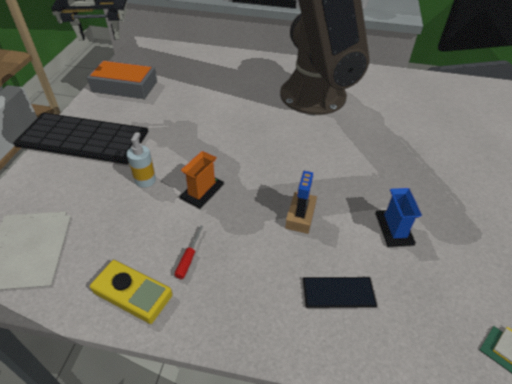

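View pics/top0.png

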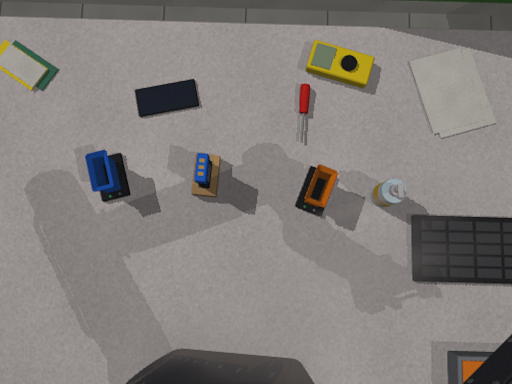

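The scene shows the blue charger at top-view (108,177), the pack in its block at (204,172), the orange charger at (318,188) and the bottle at (388,193). Next I'll zoom in and mask by colour.

```bash
python3 - <<'E'
import cv2,numpy as np
a=np.load('top0.npz')['color'][...,::-1];b=np.load('scene0.npz')['color'][...,::-1]
def c(i,x,y,w=70,h=64):return cv2.resize(i[y:y+h,x:x+w],None,fx=5.7,fy=4.6875*5.7/4.6875*0.82,interpolation=cv2.INTER_CUBIC) if 0 else cv2.resize(i[y:y+h,x:x+w],(w*5,h*5),interpolation=cv2.INTER_CUBIC)
o=np.vstack([np.hstack([c(a,80,142,70,60),c(a,175,142,70,60)]),np.hstack([c(b,365,182,70,60),c(b,270,165,70,60+0)])])
cv2.imwrite('pics/crop0.png',o);print(o.shape)
E
```

```text
(600, 700, 3)
```

View pics/crop0.png

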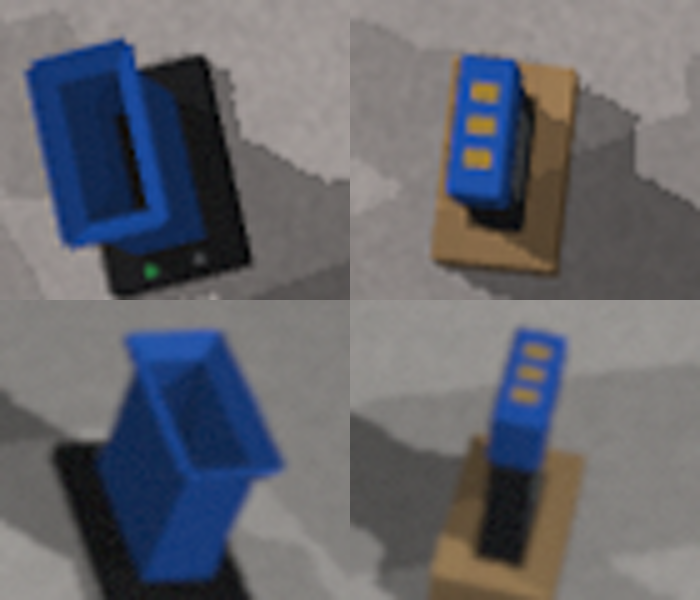

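The crop shows the blue rim's four outer corners in both views, at 5x crop coordinates (28,65),(125,40),(170,222),(68,247) and (125,337),(220,332),(283,467),(190,475). It also shows the three gold contacts on the cap at about (481,126) and (531,373).

```bash
cat >h.py <<'E'
import cv2,numpy as np
def ray(f,p):
    T=f['cam_to_world'];d=T[:3,:3]@np.linalg.inv(f['mtx'])@np.array([p[0],p[1],1.]);return T[:3,3],d
def plane(f,p,z):
    o,d=ray(f,p);return o+d*(z-o[2])/d[2]
def tri(f,p,g,q):
    o,d=ray(f,p);O,D=ray(g,q);d/=np.linalg.norm(d);D/=np.linalg.norm(D)
    k=np.linalg.lstsq(np.c_[d,-D],O-o,rcond=None)[0];a=o+k[0]*d;b=O+k[1]*D;return (a+b)/2,np.linalg.norm(a-b)
def gold(f,box):
    x,y,w,h=box;i=f['color'][y:y+h,x:x+w].astype(int)
    big=cv2.resize(i.astype(np.uint8),None,fx=4,fy=4,interpolation=cv2.INTER_CUBIC).astype(int)
    m=((big[...,0]>big[...,2]+5)&(big[...,0]>105)).astype(np.uint8)
    n,_,s,c=cv2.connectedComponentsWithStats(m)
    return [( (c[k][0]+.5)/4-.5+x,(c[k][1]+.5)/4-.5+y,s[k][4]) for k in range(1,n) if s[k][4]>40]
E
python3 - <<'E'
from h import *
t=np.load('top0.npz');s=np.load('scene0.npz');np.set_printoptions(precision=4,suppress=True)
def cv(P,o,O):return [((u-o[0]+.5)/5-.5+O[0],(v-o[1]+.5)/5-.5+O[1]) for u,v in P]
A=cv([(28,65),(125,40),(170,222),(68,247)],(0,0),(80,142));B=cv([(125,337),(220,332),(283,467),(190,475)],(0,300),(365,182))
for f,c in((t,A),(s,B)):
    P=np.array([plane(f,p,.104) for p in c]);print(P[:,:2].tolist(),P.mean(0),[np.linalg.norm(P[i]-P[i-1]) for i in range(4)])
    for i in range(4):
        d=P[i]-P[i-1];print(np.degrees(np.arctan2(d[1],d[0])))
a=gold(t,(190,150,18,32));b=gold(s,(295,168,18,32));print(a,b)
for f,c in((t,a),(s,b)):
    P=np.array([plane(f,p,.134) for p in c]);print(P,P.mean(0));d=P[0]-P[-1];print(np.degrees(np.arctan2(d[1],d[0])))
C=cv([(461,57),(519,62),(505,207),(449,195)],(350,0),(175,142));D=cv([(518,329),(567,341),(548,424),(498,410)],(350,300),(270,165))
for f,c in((t,C),(s,D)):
    P=np.array([plane(f,p,.134) for p in c]);print('cap',P.mean(0),[np.linalg.norm(P[i]-P[i-1]) for i in range(4)],[np.degrees(np.arctan2(*(P[i]-P[i-1])[1::-1])) for i in range(4)])
E
```

```text
[[0.5899434577868561, 0.2989578214852932], [0.6028857725715189, 0.25544129888697104], [0.5193106720926763, 0.22900756154690466], [0.5065786751436461, 0.2743602696017635]] [0.5547 0.2644 0.104 ] [np.float64(0.08691792993285438), np.float64(0.045400344173096144), np.float64(0.08765580351472596), np.float64(0.04710596431683971)]
16.43918320775421
-73.43691621662772
-162.44850193952493
105.68117792470711
[[0.5175682669397683, 0.230828320197475], [0.5041103593811924, 0.2760962023626955], [0.5858852277522432, 0.2994973345411964], [0.599877631875583, 0.257658701668089]] [0.5519 0.266  0.104 ] [np.float64(0.08657194075447183), np.float64(0.047226014352043946), np.float64(0.08505728707370314), np.float64(0.044116420682570344)]
-161.94558672027307
106.55694175245762
15.969285567607978
-71.50813687497225
[(np.float64(193.9308096205962), np.float64(161.47679539295393), np.int32(2952)), (np.float64(201.4941335740072), np.float64(159.99052346570397), np.int32(277)), (np.float64(200.74816176470588), np.float64(166.59558823529412), np.int32(272)), (np.float64(200.02482578397212), np.float64(173.2443
[... 809 characters left out ...]
.134 ]
 [0.5592 0.0299 0.134 ]
 [0.5742 0.0287 0.134 ]
 [0.6105 0.0473 0.134 ]] [0.5577 0.0253 0.134 ]
-154.22249200306152
cap [0.562  0.0286 0.134 ] [np.float64(0.06229317961651954), np.float64(0.025944359908974188), np.float64(0.06545491599960286), np.float64(0.025364216652153236)] [np.float64(-2.324486274534088), np.float64(-93.37407081480437), np.float64(176.9427207418423), np.float64(79.44366950890195)]
cap [0.5602 0.031  0.134 ] [np.float64(0.05580964478577598), np.float64(0.02404852206680968), np.float64(0.05658864834326055), np.float64(0.02384354241930582)] [np.float64(177.47780924268625), np.float64(82.52316972149848), np.float64(-2.8124719787535493), np.float64(-99.39989614904094)]
```

```bash
cat >>h.py <<'E'
from scipy.spatial.transform import Rotation as Ro
def delta(target,yawdeg=None):
    from station import status
    s=status.get_state();R=Ro.from_euler('xyz',s['ee_rot']);d=R.inv().apply(np.array(target)-s['eef_pos'])*1000
    y=np.degrees(s['ee_rot'][2])
    print('t',s['t'],'pos',s['eef_pos'],'rot',s['ee_rot'],'shift mm',np.round(d,1),'turn',None if yawdeg is None else round(-np.radians((yawdeg-y+90)%180-90),3),'F',s['force'],s['width'],s['gripper_force'],np.round(s['q'],2))
E
python3 -c "
from h import *
delta([.561,.030,.24],-3.9)"
```

```text
t 0.1 pos [ 0.19596125 -0.64549384  0.23971584] rot [ 3.14009654e+00 -1.35325656e-04 -2.84688294e+00] shift mm [-5.455e+02  5.403e+02  5.000e-01] turn 0.363 F [-0.6986281   0.99567045 -0.13716611] 0.08772012600435374 0.0 [-0.99  0.36  0.01 -0.   -1.22 -0.29]
```

```bash
python3 -m jog '[[1,[-30,30,0],0.05],[1,[-70,70,0],0.1],[1,[-110,110,0],0.15],[1,[-150,150,0],0.2],[1,[-190,190,0],0.25],[1,[-230,230,0],0.3],[1,[-270,270,0],0.363],[1,[-310,310,0],0.363],[1,[-350,350,0],0.363],[1,[-390,390,0],0.363],[1,[-430,430,0],0.363],[1,[-470,468,0],0.363],[1,[-510,506,0],0.363],[1,[-535,530,0],0.363],[1,[-545.5,540,0],0.363],[1,[-545.5,540,0],0.363],[1,[-545.5,540,0],0.363]]'
python3 - <<'E'
from h import *
from station import optics
delta([.561,.030,.122],-3.9)
f=optics.grab_frame('scene');i=f['color'][...,::-1][100:250,220:440];np.savez('s1.npz',**f)
g=optics.grab_frame('top');j=g['color'][...,::-1][100:250,80:300]
cv2.imwrite('pics/c1.png',cv2.resize(np.hstack([i,j]),(792,270),interpolation=cv2.INTER_CUBIC))
E
```

```text
t: 2.22
eef_pos: [0.5606, 0.0285, 0.2405]
ee_rot: [-3.141, -0.0, 3.073]
force: [-0.8, -0.4, -0.2]
width: 0.0874
gripper_force: 0.0
t 2.225 pos [0.56059581 0.02850729 0.24047202] rot [-3.14143320e+00 -4.86332159e-04  3.07274386e+00] shift mm [ -0.4   1.5 118.5] turn -0.001 F [-0.75821854 -0.38672173 -0.23828636] 0.08744212014102234 0.0 [ 0.4   0.17 -0.24 -0.   -1.16 -2.04]
```

View pics/c1.png

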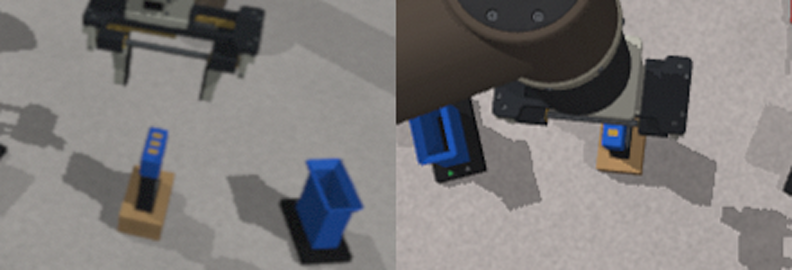

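The jaws hang square over the pack and straddle the cap across its narrow side; the charger is to the right and clear. Descending.

```bash
python3 -m jog '[[1,[0,1.5,25],0],[1,[0,1.5,55],0],[1,[0,1.5,85],0],[1,[0,1.5,105],0],[1,[0,1.5,118],0],[1,[0,1.5,118],0],[1,[0,1.5,118],0],[-1,[0,1.5,118],0],[-1,[0,1.5,118],0],[-1,[0,1.5,118],0],[-1,[0,1.5,118],0],[-1,[0,1.5,118],0],[-1,[0,1.5,118],0],[-1,[0,1.5,118],0],[-1,[0,1.5,118],0]]' 25
python3 -c "
from h import *
delta([.561,.030,.252],-3.9)"
```

```text
t: 4.2
eef_pos: [0.5612, 0.0309, 0.1225]
ee_rot: [3.142, -0.0, 3.073]
force: [0.1, -0.3, -0.0]
width: 0.0259
gripper_force: 24.9
t 4.2 pos [0.56124175 0.03085431 0.12252139] rot [ 3.14156230e+00 -8.08634671e-05  3.07334502e+00] shift mm [   0.2   -0.9 -129.5] turn -0.0 F [ 0.08389424 -0.34875945 -0.03080713] 0.025947132905402487 24.92033064365387 [ 0.4   0.28 -0.4  -0.   -0.89 -2.04]
```

Gripped: width is 25.9 mm, matching the cap. Lift next.

```bash
python3 -m jog '[[-1,[0,0,-5],0],[-1,[0,0,-15],0],[-1,[0,0,-30],0],[-1,[0,0,-50],0],[-1,[0,0,-70],0],[-1,[0,0,-90],0],[-1,[0,0,-110],0],[-1,[0,0,-125],0],[-1,[0,0,-133],0],[-1,[0,0,-135],0],[-1,[0,0,-135],0]]' 25
python3 -c "
from h import *
delta([.553,.2655,.258],17)"
```

```text
t: 5.58
eef_pos: [0.561, 0.0308, 0.257]
ee_rot: [-3.141, -0.001, 3.073]
force: [0.4, -0.1, -2.0]
width: 0.026
gripper_force: 24.9
t 5.575 pos [0.56099906 0.03078535 0.25703265] rot [-3.14138574e+00 -8.70960195e-04  3.07328110e+00] shift mm [ 24.  233.6  -1. ] turn -0.365 F [ 0.4295254  -0.146458   -2.03153521] 0.025960807282289864 24.917456209659576 [ 0.4   0.16 -0.22 -0.   -1.19 -2.04]
```

```bash
python3 -m jog '[[-1,[1,8,0],-0.02],[-1,[2,24,0],-0.05],[-1,[4,44,0],-0.09],[-1,[7,69,0],-0.13],[-1,[10,94,0],-0.17],[-1,[12,119,0],-0.21],[-1,[15,144,0],-0.25],[-1,[17,169,0],-0.29],[-1,[20,194,0],-0.32],[-1,[22,214,0],-0.345],[-1,[23.5,227,0],-0.36],[-1,[24,233.6,0],-0.365],[-1,[24,233.6,0],-0.365],[-1,[24,233.6,0],-0.365],[-1,[24,233.6,0],-0.365]]'
python3 - <<'E'
from h import *
from station import optics
delta([.553,.2655,.258],17)
f=optics.grab_frame('scene');i=f['color'][...,::-1][110:250,340:460];np.savez('s2.npz',**f)
g=optics.grab_frame('top');j=g['color'][...,::-1][90:230,50:170];np.savez('t2.npz',**g)
cv2.imwrite('pics/c2.png',cv2.resize(np.hstack([i,j]),None,fx=3.3,fy=3.3,interpolation=cv2.INTER_CUBIC))
E
```

```text
t: 7.45
eef_pos: [0.5533, 0.2649, 0.2577]
ee_rot: [3.142, 0.0, -2.846]
force: [0.6, 0.4, -2.7]
width: 0.026
gripper_force: 24.9
t 7.45 pos [0.55333089 0.26493522 0.2576946 ] rot [ 3.14158673e+00  7.45092769e-05 -2.84555694e+00] shift mm [ 0.2  0.6 -0.3] turn -0.001 F [ 0.61873101  0.35544122 -2.72150351] 0.02604127334446124 24.91746872663498 [ 0.76  0.25 -0.1   0.   -1.22 -2.04]
```

View pics/c2.png

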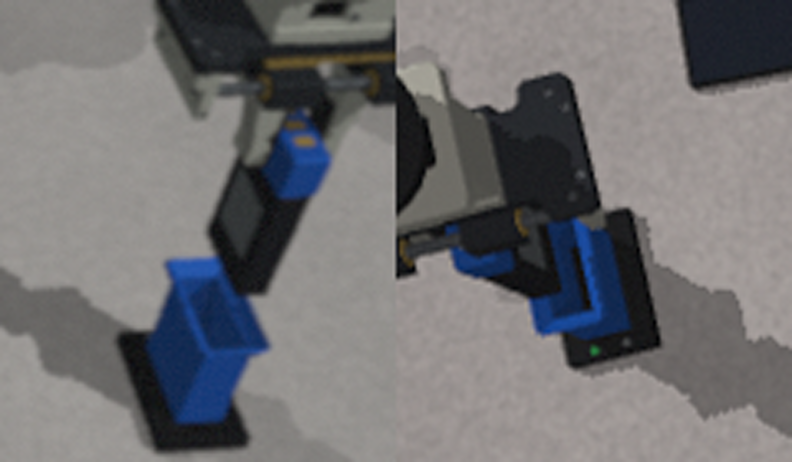

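The left (scene) crop shows the pack over the well with foot corners near (210,232) and (265,292). The top crop is mostly hidden by the gripper. I'll project the expected upright pack to check for tilt or offset.

```bash
python3 - <<'E'
from h import *
np.set_printoptions(precision=1,suppress=True)
def pr(f,P):
    T=np.linalg.inv(f['cam_to_world']);r=cv2.Rodrigues(T[:3,:3])[0];return cv2.projectPoints(np.array(P,float),r,T[:3,3],f['mtx'],None)[0][:,0]
a=np.radians(17);X=np.array([np.cos(a),np.sin(a),0]);Y=np.array([-np.sin(a),np.cos(a),0])
c=np.array([.5533,.2649,.145])
def box(lx,ly,z):return [c+X*sx*lx/2+Y*sy*ly/2+[0,0,z] for sx,sy in((-1,-1),(1,-1),(1,1),(-1,1))]
for n,o in(('s2',(340,110)),('t2',(50,90))):
    f=np.load(n+'.npz');im=f['color'][...,::-1].copy();S=4
    big=cv2.resize(im[o[1]:o[1]+140,o[0]:o[0]+120],None,fx=S,fy=S,interpolation=cv2.INTER_CUBIC)
    for b in(box(.062,.022,0),box(.062,.022,.092),box(.064,.026,.092),box(.064,.026,.124)):
        q=(pr(f,b)-o+.5)*S-.5
        cv2.polylines(big,[np.int32(q.round())],True,(0,255,0),1)
    q=(pr(f,[p-[0,0,.041] +0*c for p in box(.088,.048,0)])-o+.5)*S-.5
    # rim from estimated charger centre (0.5533,.2652)
    cv2.polylines(big,[np.int32(q.round())],True,(0,0,255),1)
    globals()[n]=big
cv2.imwrite('pics/c3.png',np.hstack([s2,t2])[:600,:800] if 0 else cv2.resize(np.hstack([s2,t2]),(800,467)))
E
```

```text
(no output)
```

View pics/c3.png

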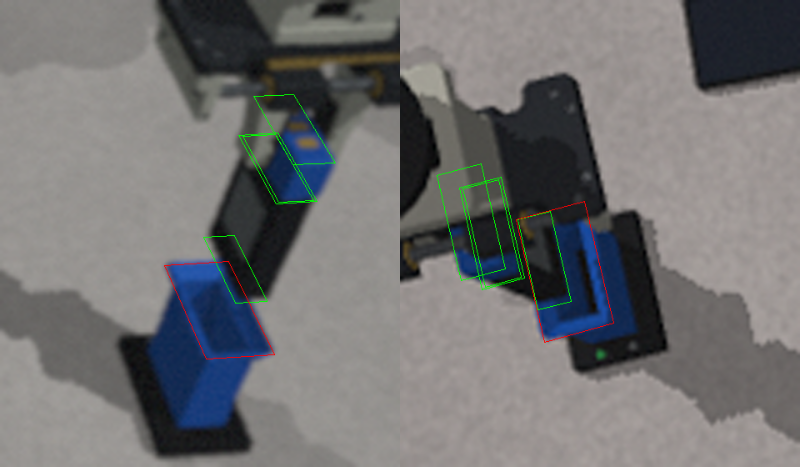

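The overlay fits the pack: cap and foot corners match within about 1 px, so it is upright. The rim shows the same small camera bias as the pack, so it is aligned. Lowering step by step while watching the force.

```bash
python3 -m jog '[[-1,[0,0.5,8],0],[-1,[0,0.5,20],0],[-1,[0,0.5,32],0],[-1,[0,0.5,40],0],[-1,[0,0.5,45],0],[-1,[0,0.5,50],0],[-1,[0,0.5,54],0],[-1,[0,0.5,58],0],[-1,[0,0.5,60],0],[-1,[0,0.5,60],0]]'
python3 - <<'E'
from h import *
delta([.553,.2655,.1267],17)
E
```

```text
t: 8.8
eef_pos: [0.5531, 0.266, 0.1974]
ee_rot: [-3.142, -0.0, -2.845]
force: [0.0, 0.3, -1.9]
width: 0.0258
gripper_force: 24.9
t 8.8 pos [0.55307021 0.26595128 0.19744486] rot [-3.14150515e+00 -1.71493365e-04 -2.84479278e+00] shift mm [ 0.2 -0.4 70.7] turn 0.0 F [ 0.01592868  0.29781573 -1.93720118] 0.025839031982139424 24.917470514774323 [ 0.77  0.29 -0.19  0.   -1.09 -2.04]
```

The foot is 9 mm inside the straight well with no contact force. Continuing.

```bash
python3 -m jog '[[-1,[0,0,6],0],[-1,[0,0,14],0],[-1,[0,0,22],0],[-1,[0,0,30],0],[-1,[0,0,38],0],[-1,[0,0,46],0],[-1,[0,0,53],0],[-1,[0,0,59],0],[-1,[0,0,63],0],[-1,[0,0,66],0],[-1,[0,0,67],0],[-1,[0,0,68],0],[-1,[0,0,68],0]]'
python3 - <<'E'
from h import *
delta([.553,.2655,.1267],17)
E
```

```text
t: 10.42
eef_pos: [0.5531, 0.266, 0.1296]
ee_rot: [3.142, 0.0, -2.845]
force: [0.3, 0.3, -3.1]
width: 0.0259
gripper_force: 24.9
t 10.425 pos [0.55312457 0.26601904 0.12964503] rot [ 3.14155078e+00  1.37732534e-04 -2.84477327e+00] shift mm [ 0.3 -0.5  2.9] turn 0.0 F [ 0.25589971  0.33622616 -3.0737164 ] 0.025877581304384573 24.917226433753967 [ 0.77  0.35 -0.27  0.   -0.95 -2.04]
```

```bash
python3 -m jog '[[-1,[0,0,1],0],[-1,[0,0,1.5],0],[-1,[0,0,2],0],[-1,[0,0,2.5],0],[-1,[0,0,2.5],0],[-1,[0,0,2.5],0]]'
```

```text
t: 11.18
eef_pos: [0.5531, 0.266, 0.1271]
ee_rot: [3.142, 0.0, -2.845]
force: [0.8, -0.3, -2.4]
width: 0.0258
gripper_force: 24.9
```

```bash
python3 -m jog '[[-1,[0,0,0.3],0],[-1,[0,0,0.6],0],[-1,[0,0,0.9],0],[-1,[0,0,0.9],0],[-1,[0,0,0.9],0]]'
```

```text
t: 11.8
eef_pos: [0.5532, 0.266, 0.1265]
ee_rot: [3.142, 0.0, -2.845]
force: [-1.2, -1.5, 1.8]
width: 0.0259
gripper_force: 24.9
```

The force turned upward at exactly the expected height (TCP 0.1265), so it is on the floor. Release and retreat.

```bash
python3 -m jog '[[-0.2,[0,0,0.9],0],[-0.1,[0,0,0.9],0],[0.1,[0,0,0.9],0],[0.4,[0,0,0.9],0],[0.8,[0,0,0.9],0],[1,[0,0,0.9],0],[1,[0,0,0.9],0],[1,[0,0,-15],0],[1,[0,0,-40],0],[1,[0,0,-80],0],[1,[0,0,-120],0],[1,[-50,0,-150],0],[1,[-110,0,-150],0],[1,[-120,-60,-150],0],[1,[-120,-120,-150],0],[1,[-120,-180,-150],0],[1,[-120,-200,-150],0],[1,[-120,-200,-150],0]]'
python3 - <<'E'
from h import *
from station import optics
o=[]
for n,(x,y) in(('scene',(340,130)),('top',(60,120))):
    f=optics.grab_frame(n);np.savez(n+'9.npz',**f);o.append(cv2.resize(f['color'][...,::-1][y:y+120,x:x+120],(400,400),interpolation=cv2.INTER_CUBIC))
cv2.imwrite('pics/c9.png',np.hstack(o))
E
```

```text
t: 14.05
eef_pos: [0.7267, 0.1082, 0.2771]
ee_rot: [-3.142, 0.001, -2.847]
force: [-0.9, -0.1, -0.6]
width: 0.0874
gripper_force: 0.0
```

View pics/c9.png

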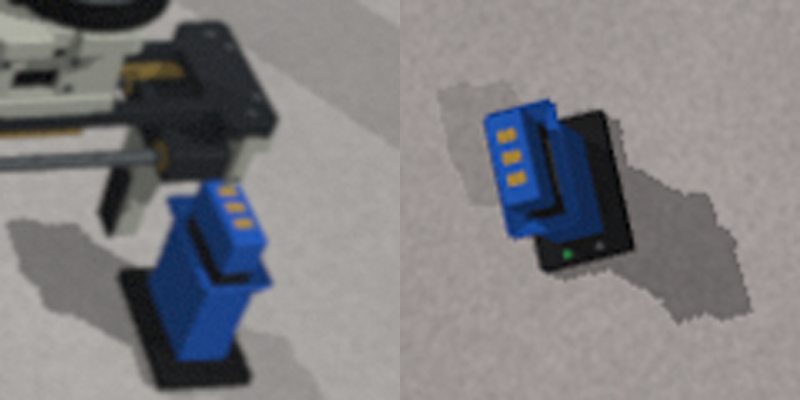

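The pack stands upright in the blue well, with its contacts at (235,209) and (511,157) in the crop and the cap just above the mouth. One last height check, then hand-in.

```bash
python3 - <<'E'
from h import *
s=np.load('scene9.npz');t=np.load('top9.npz')
p=(235/3.333-.35+340,209/3.333-.35+130);q=(111/3.333-.35+60,157/3.333-.35+120)
print('now',tri(s,p,t,q),'(want .138)',plane(s,p,.138),plane(t,q,.138))
s=np.load('scene0.npz');t=np.load('top0.npz')
print('start',tri(s,(305.73,179.25),t,(200.75,166.6)),'(was .134)')
E
```

```text
now (array([0.55597159, 0.26641863, 0.14028063]), np.float64(0.00022478745253832574)) (want .138) [0.55356323 0.26731765 0.138     ] [0.55636027 0.26710465 0.138     ]
start (array([0.56346253, 0.02966795, 0.13813627]), np.float64(0.0005111122656197767)) (was .134)
```

The contacts are 2 mm higher than at the start by the same cameras. With the roughly +4 mm bias at the start, that is consistent with the expected 0.138 m, so the pack is home.

```bash
python3 -c "
from station import order
print(order.job_done())"
```

```text
the job is handed in; nothing more can be done
None
```

The pack is in the blue charger, standing on the bottom of the well and released, and the job was handed in at about 14 s; the arm never went near the spray bottle, though I took no final picture of it.

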